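# Hold a surface probe on the label press's test pad

### The arm

A 6-joint arm with a two-finger parallel gripper is mounted at the origin on the work surface. World frame = base frame: x ahead of the robot, y to its left, z up, the work surface at z = 0. Lengths are in m, angles in degrees, forces in N, time in s.
With the tool pointing down it reaches from about 0.35 to 0.875 m from the base axis. Payload 4.2 kg.
Tool frame: the origin (TCP) lies midway between the tips of the shut fingers; the grasp point (between the pads) lies 19 mm behind it (r.pinch_z is the distance from the TCP to the grasp point, in m); z points along the fingers, y is the line along which they close (so a half turn about z gives the same grasp; the last joint's range is limited). The gripper opens to 87 mm and grips with 3 to 60 N. Pads are 19 mm wide; open, the fingers measure 117 mm over their backs; the gripper's body (75 mm by 190 mm) begins 51 mm behind the grasp point.
Start: joints at [-49.355, 22.042, 0.453, 0, -68.411, -14.817], TCP at [0.272, -0.563, 0.223] pointing down, gripper open.
Joint ranges: [-179.83, 179.83], [-69.29, 118.12], [-61.27, 80.66], [-181.25, 117.63], [-171.15, -9.14], [-177.46, 177.46]. Speed limits (degrees/s): [159.86, 159.86, 180, 180, 180, 180].

### API

Orientations are given as a 3x3 rotation matrix whose columns are the frame's x, y, z axes.
In Python, from station import r, imaging, models gives the robot as it stands. The module is installed in compiled form; this text tells all that it offers.
- The arm moves only by the tool apply_moves, never from a script. Its argument "moves" is a list of rows, each a list of 2 entries, a list of its own where there are three numbers: the shift along the tool's x, y, z in m, then the turn about the tool's z in degrees. A call has 1 to 5 rows; each row shifts and turns the commanded pose from where the row before left it, along the tool's axes as they then stand; what a row does not reach is not made up. A row lasts 1/12 s, in which the tool goes at most 41.7 mm and 7.16 degrees, less where a joint would pass 70% of its speed; a pose out of reach is approached as far as the arm can. A call is refused whole if a number of a shift passes 0.0417 or a number of a turn 7.16, either way. A call with a gripper value outside its range is refused whole. "hand" is the finger opening in m, from 0 to 0.087, set as the call begins (left out, the last holds). The fingers move at their own pace and stop on an object; the grip force is fixed at half the most. Time passes only in rows, so rows that do not move let the fingers close. It gives the time, the measured TCP pose, the force, the opening and the grip force at its end, in the units of the state.
- r.sense(): the state, without advancing time (a new reading comes with each control period).
- imaging.capture(name): name is "scene" or "side" or "wrist"; returns a dict with "frame" (420x560x3 uint8, blue, green, red), "intrinsics" (3x3 intrinsics, pixels), "dist" ([k1, k2, p1, p2, k3] as OpenCV has them; the pictures are not rectified), "eye" and "orientation" of the camera in the world. Camera axes: x right, y down, z forward; pixel columns grow to the right and rows downward; lengths in m; the calibration is good to about 2 mm. A picture is of the moment at which its call begins. There is no depth.
- r.finish_job(): hands the job in; it is judged then, once.
Trained networks look in a picture, given as the dict that the camera call returned (one of the last four; its "shot" number tells which), for a name from the list of things; names that differ only in an ending like _2 or _b are one class to them, and where a whole thing is asked for, a point or a joint stands for the part that bears it (a point fixed in the world has none). Each returns a list of dicts, best first, with "confidence" (0 to 1); they miss things now and then, are a little off and sometimes report something else, mostly with a low value. They report only what shows in the picture. A call takes as long as a camera call. They do not tell look-alikes from the thing itself.
- models.cut_out(picture, target): "region" (420x560 bool, what is visible of it) and "extent" ([left, top, width, height] as shares, 0 to 1, of the picture: columns of its width, rows of its height, round what is visible of it).
- models.place_of(picture, target): "at" ([column, row] as shares, 0 to 1, of the picture: columns of its width, rows of its height: a listed point, or the origin of a listed thing).
The state is a dict: "time_s": time; "joints": joint angles; "joint_velocities": joint speeds; "effort": joint torques, N m; "tcp_pos": TCP position; "ee_rot": TCP orientation; "wrist_force": force on the tool from outside, world axes, zero at the start; "moment": the same for the moment, N m; "gripper_width": opening from 0.0 (shut) to 1.0 (fully open); "gripper_force": force on a finger pad.
Only numpy, scipy, OpenCV 4.12 (cv2) and the standard library are available. Lean on these libraries where they do the work, as an engineer would, in place of code of your own. Each camera call takes 0.05 s, during which the arm holds its last target. There are 200 camera calls.

### The job

First lower the open lid of the blue and white label press all the way shut without slamming it. Then take the orange surface probe out of its grey holder and hold it upright with its spring tip on the brass pad with the red ring on the lid, pressing lightly so that the tip is pushed about half way in. Finish while still holding it there with the gripper, do not ram the probe against the press, and leave the other things on the table where they are.

Things in the scene. Friction and masses are not known exactly. Their poses are not given: they have to be found in the camera images.
- press: Bench heat-seal label press, fixed to the table where it stands: white base 220 (x) x 240 (y) x 60 mm with an orange rubber bed on top (72 mm high), blue lid hinged along its far (+x) edge. Origin: centre of the underside, on the table; its z is up, -x is the front with the small display. The lid, when shut, has a flat level top 120 mm above the table.
- lid (a joint): Hinge of the blue lid, rad: 0 = fully shut (at its stop), larger = opened upward, at most 1.2. The hinge is stiff: the lid stays at any angle and takes about 1 N m to move (2 to 9 N pressing near the front of its top).
- lid_hinge (a point): Middle of the lid's hinge axis, 110 mm behind (+x of) the press's origin, 85 mm above the table; the axis runs along the press's y. The point's axes turn with the lid. Lid: 226 mm wide, front edge 220 mm from the hinge axis, flat top face 35 mm above that axis. Black bar handle along y at its front, 12 mm thick, 110 mm long, 252 mm from the hinge axis and 18 mm above it.
- lid_push (a point): A point on the lid's flat top face, at mid width, 25 mm behind its front edge: where to press it down. 195 mm from the hinge axis along the lid and 35 mm above it. Moves and turns with the lid.
- test_pad (a point): Centre of the brass pad with the RED ring (pad 28 mm across, ring 42 mm across, both flush with the lid's top). It is 130 mm from the hinge axis along the lid and 55 mm to the press's +y side; the pad with the yellow ring at the -y side is not meant. Moves and turns with the lid; with the lid shut it faces up, 120 mm above the table.
- holder: Grey holder block for the probe, 85 x 85 x 90 mm high, fixed where it stands, left or right of the press, with a 21 mm square hole down its middle. Origin: centre of the underside; z up.
- probe: Loose surface probe, about 130 g, upright in the holder. Origin: centre of the underside of its black collar (44 x 44 x 6 mm), resting on the holder's top, 90 mm above the table; z up. Orange handle from 6 to 84 mm above the origin, 34 mm along x, 26 mm along y; below the collar a steel shaft 16 mm across, 64 mm long, then the spring tip. Lift it straight up 90 mm or more to clear the holder.
- probe_grip (a point): Middle of the probe's orange handle, 45 mm above its origin on its axis; axes as the probe's. Take it from above across the 26 mm width (fingers close along its y).
- probe_tip (a point): Flat end of the brass spring tip (10 mm across), on the probe's axis, 82 mm below the probe's origin and 127 mm below the middle of the handle when not pressed in.
- plunger (a joint): How far the probe's spring tip is pushed in, m: 0 = out, 0.014 = bottomed. Spring 300 N/m, so half way (0.007) is about 2 N.
- jar: Loose bystander: amber jar with a red cap, 68 mm across, 100 mm high, on the other side of the press from the holder. Origin under its centre.
- spool_green: Loose bystander: white spool with green thread body, 48 mm across, 58 mm high, behind the press. Origin under its centre.
- spool_blue: Loose bystander: white spool with blue thread body, 48 mm across, 58 mm high, behind the press. Origin under its centre.
- spotter: Loose bystander: white bottle with a blue cap, 64 mm across, 190 mm high, beyond and left of the press. Origin under its centre.
- mug: Loose bystander: blue mug, 80 mm across, 90 mm high, beyond and right of the press. Origin under its centre.
- brush: Loose bystander: hand brush lying on the table to the left of the robot. Origin under its middle.
Mind the look-alikes: they are no part of the job. Leave any purple look-alike of the probe alone. Leave any turquoise look-alike of the holder alone.

How it is judged:
By the outcome, as a careful person would: the job done as asked, in the order asked, and still so for the second after the job is handed in, while the arm keeps its last pose, push and grip.
It also fails if it takes over 64 s, if anything falls off the work surface, if the arm or the gripper's body presses on something with over 40 N, if the wrist force passes 120 N, or if a joint passes its speed limit or range.

## Working session

There is one attempt and no reset: what is moved stays moved. The work goes in short steps, Python scripts to look and compute and a tool call to move; the robot and the scene stay as the last step left them, time stands still between calls to the robot, and variables do not carry over. Pictures are saved under pics/ and viewed, at most 10 in all, crops included, and the job is handed in when it is done.

Besides the shell and the picture viewer there is one more tool, called after ">>>" as name(argument=value, ...), one argument or row to a line, values as JSON. apply_moves: Moves the arm, as the interface text tells. Its arguments: {"type":"object","properties":{"moves":{"type":"array"},"hand":{"type":"number"}},"required":["moves"]}

```bash
mkdir -p pics
cat > h.py <<'E'
import numpy as np, cv2
from station import r, imaging, models
W,H=560,420
def ray(c,px):
    u=cv2.undistortPoints(np.array([[px]],float),np.array(c["intrinsics"],float),np.array(c["dist"],float))[0,0]
    d=np.array(c["orientation"])@np.array([u[0],u[1],1.]); return np.array(c["eye"],float),d/np.linalg.norm(d)
def onz(c,px,z):
    e,d=ray(c,px); return e+d*(z-e[2])/d[2]
def tri(l):
    A=np.zeros((3,3));b=np.zeros(3)
    for c,p in l:
        e,d=ray(c,p);M=np.eye(3)-np.outer(d,d);A+=M;b+=M@e
    x=np.linalg.solve(A,b)
    return x,[np.linalg.norm((np.eye(3)-np.outer(ray(c,p)[1],ray(c,p)[1]))@(x-ray(c,p)[0])) for c,p in l]
def proj(c,P):
    R=np.array(c["orientation"]).T
    rv=cv2.Rodrigues(R)[0];t=-R@np.array(c["eye"],float)
    return cv2.projectPoints(np.array(P,float).reshape(-1,1,3),rv,t,np.array(c["intrinsics"],float),np.array(c["dist"],float))[0][:,0]
E
python3 - <<'E'
from h import *
a=imaging.capture("scene");b=imaging.capture("side")
cv2.imwrite("pics/a.png",a["frame"]);cv2.imwrite("pics/b.png",b["frame"])
for n in ["press","lid_hinge","lid_push","test_pad","holder","probe","probe_grip","jar","spotter","mug"]:
    print(n)
    for c in (a,b): print("  ",[(np.round(np.array(q["at"])*[W,H],1).tolist(),round(q["confidence"],2)) for q in models.place_of(c,n)])
print(a["eye"],b["eye"]); s=r.sense(); print(s)
E
```

```text
press
   []
   [([279.6, 230.0], 0.88), ([286.3, 197.7], 0.36)]
lid_hinge
   [([297.0, 264.3], 0.89)]
   [([255.4, 198.7], 0.86)]
lid_push
   [([272.6, 198.0], 0.6)]
   [([284.1, 163.8], 0.84)]
test_pad
   [([299.2, 214.1], 0.7)]
   []
holder
   [([174.5, 264.3], 0.84), ([181.4, 218.9], 0.84), ([344.0, 183.7], 0.21)]
   [([349.4, 216.2], 0.91), ([369.5, 242.2], 0.91)]
probe
   [([176.6, 246.8], 0.87), ([139.6, 227.4], 0.75)]
   [([383.4, 202.6], 0.86), ([348.7, 191.9], 0.68), ([255.2, 199.1], 0.29)]
probe_grip
   [([142.3, 214.8], 0.9), ([169.6, 236.5], 0.86), ([174.3, 246.7], 0.51)]
   [([351.3, 183.5], 0.75), ([385.9, 194.3], 0.53)]
jar
   [([343.7, 183.7], 0.71)]
   [([225.4, 288.7], 0.9)]
spotter
   [([414.3, 209.3], 0.6)]
   [([225.3, 287.6], 0.71), ([150.2, 281.3], 0.65)]
mug
   [([180.5, 337.5], 0.56)]
   [([255.2, 198.1], 0.71), ([320.9, 192.2], 0.69)]
[ 1.25500702 -0.44423094  1.1629508 ] [-0.22239318  0.82626955  0.7470052 ]
{'time_s': 1.1, 'joints': array([-4.93535980e+01,  2.20417650e+01,  4.51403427e-01, -5.17122068e-04,
       -6.84116831e+01, -1.48167123e+01]), 'joint_velocities': array([-0.00941217, -0.03978796, -0.01663138,  0.04713497, -0.03299241,
       -0.0256934 ]), 'effort': array([ 3.00645770e-04, -3.90479064e+01,  1.87625027e+01,  4.22441527e+00,
        1.54688547e-02, -2.99038243e-05]), 'tcp_pos': array([ 0.27231822, -0.56251686,  0.22253946]), 'ee_rot': array([[-9.00094568e-01, -4.35694582e-01, -1.68782250e-05],
       [-4.35694582e-01,  9.00094567e-01,  3.25437089e-05],
       [ 1.01288099e-06,  3.66461668e-05, -9.99999999e-01]]), 'wrist_force': array([-0.45739948,  0.11936926,  0.35231906]), 'moment': array([0.01705637, 0.0015942 , 0.03689679]), 'gripper_force': 0.0, 'gripper_width': 1.0027911275628665}
```

View pics/a.png

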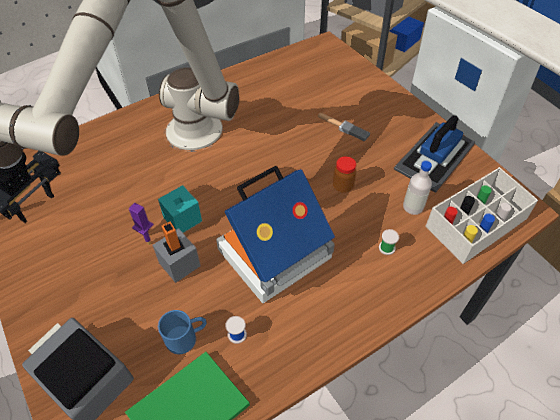

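View pics/b.png

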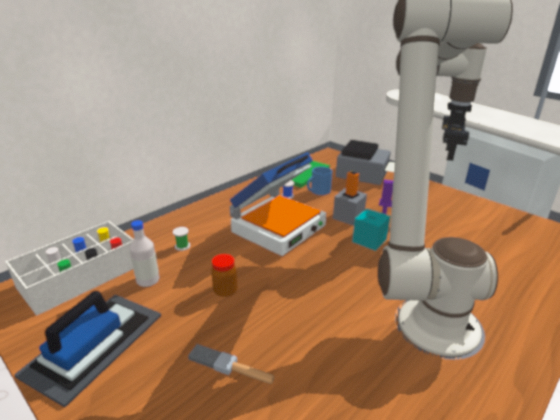

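Scene view: the orange probe (171,237) stands in the grey holder (176,258); the purple look-alike (140,221) and turquoise holder (180,208) are not meant. Red ring at (300,211), yellow at (265,232). Side view: orange probe (352,184) in the grey holder (350,207), turquoise block (371,230), purple probe (387,192). Next I triangulate these and enlarge the scene crop.

Run:
```python
from h import *
a=imaging.capture("scene");b=imaging.capture("side")
np.save("ab.npy",np.array([a,b],dtype=object),allow_pickle=True)
for n,p,q in [("hinge",(297,264.3),(255.4,198.7)),("push",(272.6,198),(284.1,163.8)),("grip",(169.6,236.5),(351.3,183.5)),("origin",(176.6,246.8),(348.7,191.9)),("holder",(174.5,264.3),(349.4,216.2)),("turq",(181.4,218.9),(369.5,242.2))]:
    x,e=tri([(a,p),(b,q)]);print(n,x.round(4),np.round(e,4))
print(onz(a,(174.5,264.3),0),onz(b,(349.4,216.2),0),onz(b,(279.6,230),0))
# orange mask centroid handle
for c in (a,b):
    for n in ["probe","holder"]:
        for m in models.cut_out(c,n):
            g=m["region"]; px=c["frame"][g]
            print(n,round(m["confidence"],2),(np.array(m["extent"])*[W,H,W,H]).round(1).tolist(),np.median(px,axis=0))
cv2.imwrite("pics/c.png",cv2.resize(a["frame"][160:310,110:350],None,fx=3.2,fy=3.2,interpolation=cv2.INTER_CUBIC))
cv2.imwrite("pics/d.png",cv2.resize(b["frame"][130:270,220:410],None,fx=4,fy=4,interpolation=cv2.INTER_CUBIC))
```

```text
hinge [ 0.7041 -0.0378  0.0845] [0.0024 0.0024]
push [ 0.5895 -0.0461  0.2445] [0.0052 0.0052]
grip [ 0.4822 -0.2869  0.1337] [0.0038 0.0038]
origin [ 0.4914 -0.2826  0.0976] [0.0009 0.0009]
holder [ 0.479  -0.295   0.0012] [0.0053 0.0053]
turq [ 0.3372 -0.2076 -0.005 ] [0.0039 0.0039]
[ 0.47343698 -0.29812769  0.        ] [ 0.48182045 -0.2904401   0.        ] [ 0.59797642 -0.04497627  0.        ]
probe 0.93 [163.8, 222.5, 21.6, 31.1] [ 31.  65. 127.]
probe 0.66 [126.6, 205.0, 24.8, 39.3] [96. 41. 85.]
holder 0.97 [152.1, 229.3, 47.7, 53.8] [90. 94. 95.]
holder 0.7 [159.9, 186.2, 43.7, 43.5] [97. 98. 31.]
holder 0.48 [159.0, 310.5, 46.1, 44.7] [104.  79.  53.]
probe 0.91 [378.1, 179.2, 13.0, 32.3] [106.  49.  88.]
probe 0.87 [344.3, 170.7, 12.8, 30.2] [ 20.5  73.  143. ]
holder 0.93 [353.8, 207.6, 36.4, 40.1] [104. 104.  27.]
holder 0.83 [334.3, 188.7, 32.9, 35.9] [86. 85. 85.]
holder 0.68 [187.7, 344.4, 87.9, 39.0] [ 89. 115. 128.]
```

View pics/c.png

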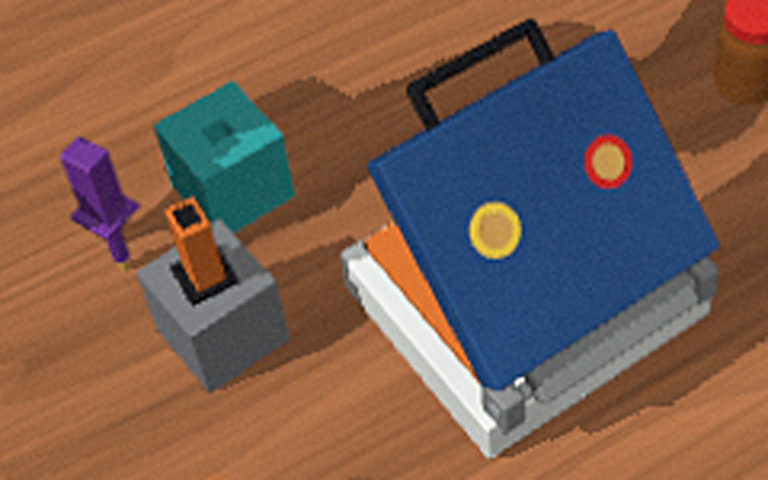

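View pics/d.png

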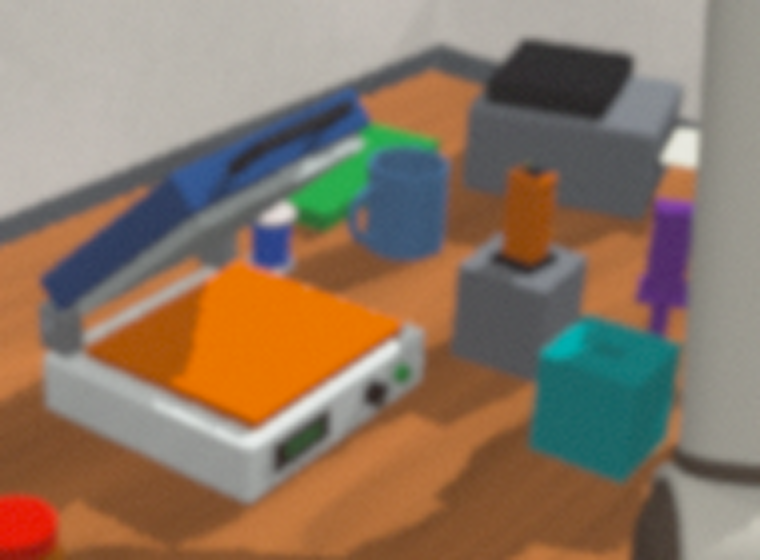

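The crop confirms it: the orange-handled probe (crop 195,245) sits in the grey holder, and the purple and turquoise ones are separate. Now I fit the press, lid and holder/probe poses from corner pixels.

```bash
cat >> h.py <<'E'
def Rz(t): return np.array([[np.cos(t),-np.sin(t),0],[np.sin(t),np.cos(t),0],[0,0,1]])
def lid(d,y,h,th): return np.array([.110-d*np.cos(th)+h*np.sin(th),y,.085+d*np.sin(th)+h*np.cos(th)])
E
cat > fit.py <<'E'
from h import *
from scipy.optimize import least_squares
a,b=np.load("ab.npy",allow_pickle=True)
A=lambda u,v:np.array([u/3.2+110,v/3.2+160]); B=lambda u,v:np.array([u/4+220,v/4+130])
def solve(f,p0):
    s=least_squares(f,p0,loss="soft_l1",f_scale=1.5); print(s.x.round(4),np.degrees(s.x[2:]).round(2)); print(f(s.x).round(1).reshape(-1,2).tolist()); return s.x
L=[(a,A(370,163),.22,-.113,.035),(a,A(612,30),.22,.113,.035),(a,A(608,162),.13,.055,.035),(a,A(495,230),.13,-.055,.035),(a,np.array([297,264.3]),0,0,0),(b,np.array([255.4,198.7]),0,0,0),(a,A(530,22),.252,.055,.018),(a,A(412,92),.252,-.055,.018)]
S=[(a,A(490,457),.11,-.12,0),(b,B(248,500),-.11,.12,0),(b,B(47,408),.11,.12,0),(b,B(424,372),-.11,-.12,0),(b,B(250,440),-.11,.12,.06)]
def f(p):
    o=np.array([p[0],p[1],0]);R=Rz(p[2])
    return np.concatenate([proj(c,R@lid(d,y,h,p[3])+o)[0]-q for c,q,d,y,h in L]+[proj(c,R@np.array(w)+o)[0]-q for c,q,*w in S])
p=solve(f,[.598,-.045,.07,.7])
print("push",Rz(p[2])@lid(.195,0,.035,p[3])+[p[0],p[1],0],"shut pad",Rz(p[2])@lid(.13,.055,.035,0)+[p[0],p[1],0])
k=.0425
Hc=[(a,A(140,270),-k,-k,.09),(a,A(222,222),-k,k,.09),(a,A(275,285),k,k,.09),(a,A(190,340),k,-k,.09),(a,A(211,390),k,-k,0),
 (b,B(457,283),k,k,.09),(b,B(584,255),-k,-k,.09),(b,B(535,375),-k,k,0)]
def g(p):
    return np.concatenate([proj(c,Rz(p[2])@np.array(w)+[p[0],p[1],0])[0]-q for c,q,*w in Hc])
h=solve(g,[.48,-.29,.07])
Pc=[(a,A(166,210),-.017,-.013,.174),(a,A(196,198),-.017,.013,.174),(a,A(180,239),.017,-.013,.174),(a,A(210,226),.017,.013,.174)]
Q=[(b,np.array([351.3,183.5]),0,0,.135),(a,np.array([169.6,236.5]),0,0,.135)]
def g2(p):
    return np.concatenate([proj(c,Rz(p[2])@np.array(w)+[p[0],p[1],0])[0]-q for c,q,*w in Pc+Q])
solve(g2,h)
E
python3 fit.py
```

```text
[ 0.5989 -0.0462  0.074   0.745 ] [ 4.24 42.69]
[[1.3, -0.2], [0.5, -0.7], [-0.6, 0.1], [-0.7, 0.2], [1.8, 1.3], [-0.2, -0.6], [-0.5, 1.3], [-0.0, -0.6], [-0.9, 3.2], [0.6, 2.7], [0.0, 1.1], [0.0, 3.6], [0.3, 1.5]]
push [ 0.58934224 -0.04687024  0.24293375] shut pad [0.57491374 0.0072106  0.12      ]
[ 0.4835 -0.2851  0.1231] [7.05]
[[-0.7, 0.5], [0.1, -0.7], [0.6, -0.6], [0.3, -0.6], [-0.3, 1.3], [-0.3, -5.3], [0.9, -0.3], [-0.6, 1.4]]
[ 0.4834 -0.2863 -0.0739] [-4.24]
[[-0.3, -0.4], [-0.3, -0.5], [-0.1, 0.1], [0.1, 0.2], [0.7, -0.8], [1.7, 0.5]]
```

>>> apply_moves(
  moves=[
    [[0,0,-0.024],7.16],
    [[0,0,-0.024],7.16],
    [[0,0,-0.024],7.16],
    [[0,0,-0.024],0],
    [[0,0,-0.01],0],
  ],
  hand=0,
)

```text
time_s: 1.82
tcp_pos: [0.2727, -0.5636, 0.3326]
ee_rot: [[-0.997, -0.076, 0.003], [-0.076, 0.997, -0.006], [-0.002, -0.006, -1.0]]
wrist_force: [-1.0, 0.1, 0.8]
gripper_width: 0.708
gripper_force: 0.0
```

>>> apply_moves(
  moves=[
    [[-0.0177,0.0245,0],0],
    [[-0.0177,0.0245,0],0],
    [[-0.0177,0.0245,0],0],
    [[-0.0177,0.0245,0],0],
    [[-0.0177,0.0245,0],0],
  ],
)

```text
time_s: 2.23
tcp_pos: [0.3516, -0.4322, 0.3278]
ee_rot: [[-0.997, -0.076, -0.001], [-0.076, 0.997, 0.001], [0.0, 0.001, -1.0]]
wrist_force: [0.4, -0.6, 0.5]
gripper_width: 0.33
gripper_force: 0.0
```

>>> apply_moves(
  moves=[
    [[-0.0177,0.0245,0],0],
    [[-0.0177,0.0245,0],0],
    [[-0.0177,0.0245,0],0],
    [[-0.0177,0.0245,0],0],
    [[-0.0177,0.0245,0],0],
  ],
)

```text
time_s: 2.65
tcp_pos: [0.4306, -0.3032, 0.3279]
ee_rot: [[-0.997, -0.076, -0.001], [-0.076, 0.997, 0.001], [0.0, 0.001, -1.0]]
wrist_force: [0.8, 0.4, 0.1]
gripper_width: 0.022
gripper_force: 0.0
```

>>> apply_moves(
  moves=[
    [[-0.0177,0.0245,0],0],
    [[-0.0177,0.0245,0],0],
    [[-0.0177,0.0245,0],0],
    [[-0.0177,0.0245,0],0],
    [[-0.0177,0.0245,0],0],
  ],
)

```text
time_s: 3.07
tcp_pos: [0.5095, -0.1744, 0.3279]
ee_rot: [[-0.997, -0.076, -0.001], [-0.076, 0.997, 0.0], [0.001, 0.0, -1.0]]
wrist_force: [0.4, 0.0, 0.0]
gripper_width: 0.006
gripper_force: 0.0
```

>>> apply_moves(
  moves=[
    [[-0.0177,0.0245,0],0],
    [[-0.0177,0.0245,0],0],
    [[-0.0177,0.0245,0],0],
    [[-0.0177,0.0245,0],0],
    [[-0.0177,0.0245,0],0],
  ],
)

```text
time_s: 3.48
tcp_pos: [0.5884, -0.0456, 0.3278]
ee_rot: [[-0.997, -0.076, -0.001], [-0.076, 0.997, 0.0], [0.001, 0.0, -1.0]]
wrist_force: [-0.5, 0.2, 0.0]
gripper_width: 0.004
gripper_force: 0.0
```

>>> apply_moves(
  moves=[
    [[0,0,0.018],0],
    [[0,0,0.018],0],
    [[0,0,0.018],0],
    [[0,0,0.012],0],
    [[0,0,0.006],0],
  ],
)

```text
time_s: 3.9
tcp_pos: [0.5871, -0.0469, 0.2538]
ee_rot: [[-0.997, -0.076, -0.004], [-0.076, 0.997, -0.0], [0.004, 0.0, -1.0]]
wrist_force: [0.9, 0.8, 4.6]
gripper_width: 0.006
gripper_force: 1.7
```

Run:
```python
from h import *
R=Rz(.074);o=np.array([.5989,-.0462,0])
for t in np.linspace(.745,0,13): print(round(t,3),(R@lid(.195,0,.035,t)+o).round(4), lid(.195,0,.035,t).round(4))
```

```text
0.745 [ 0.5893 -0.0469  0.2429] [-0.0096  0.      0.2429]
0.683 [ 0.5798 -0.0476  0.2352] [-0.0192  0.      0.2352]
0.621 [ 0.5707 -0.0483  0.2269] [-0.0283  0.      0.2269]
0.559 [ 0.5622 -0.0489  0.2181] [-0.0368  0.      0.2181]
0.497 [ 0.5543 -0.0495  0.2087] [-0.0448  0.      0.2087]
0.435 [ 0.5469 -0.0501  0.1988] [-0.0521  0.      0.1988]
0.372 [ 0.5402 -0.0506  0.1886] [-0.0589  0.      0.1886]
0.31 [ 0.5341 -0.051   0.1779] [-0.065   0.      0.1779]
0.248 [ 0.5287 -0.0514  0.1669] [-0.0704  0.      0.1669]
0.186 [ 0.524  -0.0518  0.1555] [-0.0751  0.      0.1555]
0.124 [ 0.52   -0.0521  0.1439] [-0.0792  0.      0.1439]
0.062 [ 0.5167 -0.0523  0.132 ] [-0.0825  0.      0.132 ]
0.0 [ 0.5141 -0.0525  0.12  ] [-0.085  0.     0.12 ]
```

>>> apply_moves(
  moves=[
    [[0.0048,0,0.004],0],
    [[0.0048,0,0.004],0],
    [[0.0046,0,0.0043],0],
    [[0.0046,0,0.0043],0],
    [[0.0043,0,0.0045],0],
  ],
)

```text
time_s: 4.32
tcp_pos: [0.5651, -0.0489, 0.236]
ee_rot: [[-0.997, -0.076, 0.002], [-0.076, 0.997, 0.0], [-0.002, 0.0, -1.0]]
wrist_force: [2.7, 1.0, 2.0]
gripper_width: 0.003
gripper_force: 1.3
```

>>> apply_moves(
  moves=[
    [[0.0043,0,0.0046],0],
    [[0.004,0,0.0049],0],
    [[0.004,0,0.0049],0],
    [[0.0037,0,0.0051],0],
    [[0.0037,0,0.0051],0],
  ],
)

```text
time_s: 4.73
tcp_pos: [0.5443, -0.0505, 0.2104]
ee_rot: [[-0.997, -0.076, -0.002], [-0.076, 0.997, -0.0], [0.002, -0.0, -1.0]]
wrist_force: [-0.1, 1.0, 2.8]
gripper_width: 0.005
gripper_force: 1.5
```

>>> apply_moves(
  moves=[
    [[0.0034,0,0.0053],0],
    [[0.0034,0,0.0053],0],
    [[0.003,0,0.0055],0],
    [[0.003,0,0.0055],0],
    [[0.0027,0,0.0056],0],
  ],
)

```text
time_s: 5.15
tcp_pos: [0.5293, -0.0517, 0.1829]
ee_rot: [[-0.997, -0.076, -0.001], [-0.076, 0.997, -0.0], [0.001, -0.0, -1.0]]
wrist_force: [-1.4, -0.6, 1.8]
gripper_width: 0.004
gripper_force: 1.4
```

>>> apply_moves(
  moves=[
    [[0.0015,0,0.004],0],
    [[0.0015,0,0.004],0],
    [[0.0012,0,0.004],0],
    [[0.0012,0,0.004],0],
    [[0.001,0,0.004],0],
  ],
)

```text
time_s: 5.57
tcp_pos: [0.5234, -0.052, 0.1632]
ee_rot: [[-0.997, -0.076, -0.0], [-0.076, 0.997, -0.0], [0.0, 0.0, -1.0]]
wrist_force: [-1.9, -0.2, 3.0]
gripper_width: 0.004
gripper_force: 1.4
```

>>> apply_moves(
  moves=[
    [[0.001,0,0.003],0],
    [[0.001,0,0.003],0],
    [[0.0008,0,0.003],0],
    [[0.0008,0,0.003],0],
    [[0.0006,0,0.003],0],
  ],
)

```text
time_s: 5.98
tcp_pos: [0.5193, -0.0523, 0.1483]
ee_rot: [[-0.997, -0.076, -0.0], [-0.076, 0.997, 0.0], [0.0, 0.0, -1.0]]
wrist_force: [-0.6, 0.2, 3.0]
gripper_width: 0.006
gripper_force: 1.3
```

Run:
```python
from h import *
b=imaging.capture("side"); a=imaging.capture("scene")
A=cv2.resize(a["frame"][150:300,190:360],None,fx=2.3,fy=2.3); B=cv2.resize(b["frame"][120:270,220:390],None,fx=2.3,fy=2.3)
cv2.imwrite("pics/e.png",np.hstack([A,B]))
```

```text
(no output)
```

View pics/e.png

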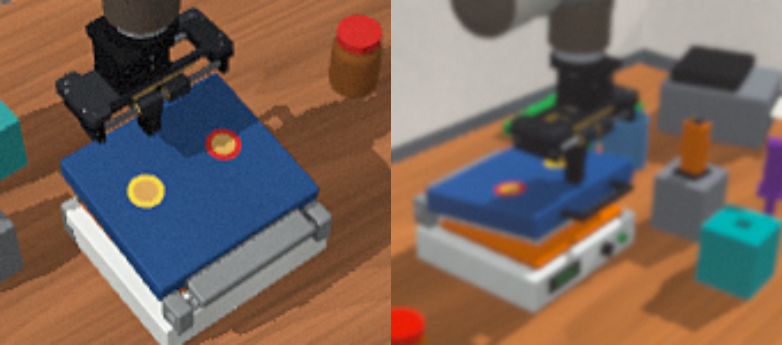

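The lid is following the fingers: it is nearly shut, with a small gap left at the front, and the fingers touch the top near its front edge. I continue slowly.

>>> apply_moves(
  moves=[
    [[0.0006,0,0.002],0],
    [[0.0006,0,0.002],0],
    [[0.0005,0,0.002],0],
    [[0.0005,0,0.002],0],
    [[0.0005,0,0.002],0],
  ],
)

```text
time_s: 6.5
tcp_pos: [0.517, -0.0524, 0.1386]
ee_rot: [[-0.997, -0.076, 0.001], [-0.076, 0.997, 0.0], [-0.001, 0.0, -1.0]]
wrist_force: [-0.4, 0.7, 3.0]
gripper_width: 0.005
gripper_force: 1.2
```

>>> apply_moves(
  moves=[
    [[0.0004,0,0.0015],0],
    [[0.0004,0,0.0015],0],
    [[0.0003,0,0.0015],0],
    [[0.0003,0,0.0015],0],
    [[0.0003,0,0.0015],0],
  ],
)

```text
time_s: 6.92
tcp_pos: [0.5151, -0.0526, 0.131]
ee_rot: [[-0.997, -0.076, 0.0], [-0.076, 0.997, 0.0], [-0.0, 0.0, -1.0]]
wrist_force: [1.1, 1.2, 2.8]
gripper_width: 0.005
gripper_force: 1.2
```

>>> apply_moves(
  moves=[
    [[0.0002,0,0.001],0],
    [[0.0002,0,0.001],0],
    [[0.0002,0,0.001],0],
    [[0.0002,0,0.001],0],
    [[0.0002,0,0.001],0],
  ],
)

```text
time_s: 7.33
tcp_pos: [0.514, -0.0527, 0.1261]
ee_rot: [[-0.997, -0.076, -0.0], [-0.076, 0.997, 0.0], [-0.0, 0.0, -1.0]]
wrist_force: [0.2, 1.6, 2.5]
gripper_width: 0.004
gripper_force: 1.2
```

>>> apply_moves(
  moves=[
    [[0,0,0.0008],0],
    [[0,0,0.0008],0],
    [[0,0,0.0008],0],
    [[0,0,0.0008],0],
    [[0,0,0.0008],0],
  ],
)

```text
time_s: 7.75
tcp_pos: [0.5135, -0.0529, 0.1219]
ee_rot: [[-0.997, -0.076, -0.001], [-0.076, 0.997, -0.0], [0.001, -0.0, -1.0]]
wrist_force: [-2.4, -0.4, 3.5]
gripper_width: 0.005
gripper_force: 1.3
```

>>> apply_moves(
  moves=[
    [[0,0,0.0005],0],
    [[0,0,0.0005],0],
    [[0,0,0.0005],0],
    [[0,0,0.0005],0],
    [[0,0,0.0005],0],
  ],
)

```text
time_s: 8.17
tcp_pos: [0.5138, -0.053, 0.1204]
ee_rot: [[-0.997, -0.076, -0.001], [-0.076, 0.997, -0.001], [0.001, -0.001, -1.0]]
wrist_force: [-5.6, 1.1, 11.1]
gripper_width: 0.003
gripper_force: 5.2
```

>>> apply_moves(
  moves=[
    [[0,0,0.0004],0],
    [[0,0,0.0004],0],
    [[0,0,0],0],
  ],
)

```text
time_s: 8.42
tcp_pos: [0.5138, -0.0529, 0.1203]
ee_rot: [[-0.997, -0.076, -0.0], [-0.076, 0.997, -0.001], [0.0, -0.001, -1.0]]
wrist_force: [-5.9, 0.8, 12.2]
gripper_width: 0.008
gripper_force: 5.8
```

>>> apply_moves(
  moves=[
    [[0,0,-0.003],0],
    [[0,0,-0.01],0],
    [[0,0,-0.03],0],
    [[0,0,-0.04],0],
    [[0,0,-0.04],0],
  ],
  hand=0,
)

```text
time_s: 8.83
tcp_pos: [0.5138, -0.0529, 0.243]
ee_rot: [[-0.997, -0.076, -0.001], [-0.076, 0.997, -0.0], [0.001, -0.0, -1.0]]
wrist_force: [1.4, 0.2, 0.6]
gripper_width: 0.006
gripper_force: 0.0
```

>>> apply_moves(
  moves=[
    [[0,0,-0.035],0],
    [[0,0,-0.035],0],
    [[0,0,-0.02],0],
    [[0,-0.01,0],0],
    [[0,-0.02,0],0],
  ],
  hand=0.06,
)

```text
time_s: 9.25
tcp_pos: [0.5172, -0.0818, 0.3339]
ee_rot: [[-0.997, -0.078, 0.005], [-0.078, 0.997, 0.001], [-0.005, 0.001, -1.0]]
wrist_force: [-0.0, -0.6, -1.0]
gripper_width: 0.301
gripper_force: 0.0
```

>>> apply_moves(
  moves=[
    [[0.007,-0.0287,0],0],
    [[0.007,-0.0287,0],0],
    [[0.007,-0.0287,0],0],
    [[0.007,-0.0287,0],0],
    [[0.007,-0.0287,0],0],
  ],
)

```text
time_s: 9.67
tcp_pos: [0.4919, -0.2299, 0.3314]
ee_rot: [[-0.997, -0.076, 0.0], [-0.076, 0.997, 0.0], [-0.0, 0.0, -1.0]]
wrist_force: [-0.4, 0.7, -0.5]
gripper_width: 0.654
gripper_force: 0.0
```

>>> apply_moves(
  moves=[
    [[0.007,-0.0287,0],0],
    [[0.007,-0.0287,0],0],
    [[0,0,0],0],
    [[0,0,0],0],
  ],
)

```text
time_s: 10.0
tcp_pos: [0.4822, -0.2881, 0.3309]
ee_rot: [[-0.997, -0.073, -0.001], [-0.073, 0.997, 0.001], [0.001, 0.001, -1.0]]
wrist_force: [-1.1, 0.1, -0.8]
gripper_width: 0.683
gripper_force: 0.0
```

Run:
```python
from h import *
c=imaging.capture("wrist"); a=imaging.capture("scene")
np.save("w.npy",np.array([c,a],dtype=object),allow_pickle=True)
print(c["eye"],np.array(c["orientation"]).round(3).tolist(),r.sense()["tcp_pos"])
for n in ["probe_grip","probe","holder","test_pad"]: print(n,[[(np.round(np.array(q["at"])*[W,H],1).tolist(),round(q["confidence"],2)) for q in models.place_of(k,n)] for k in (c,a)])
print(proj(c,[[.4835,-.286,.174],[.4835,-.286,.09]]))
print("pad pred",proj(a,[.5749,.0072,.12]))
cv2.imwrite("pics/f.png",c["frame"])
```

```text
[ 0.40609186 -0.29396372  0.49257452] [[-0.071, 0.958, 0.277], [0.997, 0.069, 0.02], [-0.0, 0.278, -0.961]] [ 0.48267064 -0.28655576  0.33141483]
probe_grip [[([241.7, 66.3], 0.8), ([276.2, 183.0], 0.64)], [([141.3, 216.0], 0.95), ([170.2, 237.3], 0.64)]]
probe [[([249.1, 70.1], 0.79), ([279.8, 172.7], 0.74)], [([176.7, 247.0], 0.68), ([347.1, 186.3], 0.68), ([140.0, 231.0], 0.62)]]
holder [[([281.5, 162.8], 0.94), ([349.0, 65.0], 0.93)], [([176.8, 262.3], 0.94), ([183.4, 220.3], 0.89), ([299.4, 267.8], 0.41)]]
test_pad [[([519.6, 270.2], 0.65)], [([258.7, 206.9], 0.6), ([285.2, 219.6], 0.55)]]
[[281.14403327 191.84817414]
 [280.65560266 175.40613497]]
pad pred [[285.20850786 215.5637208 ]]
```

View pics/f.png

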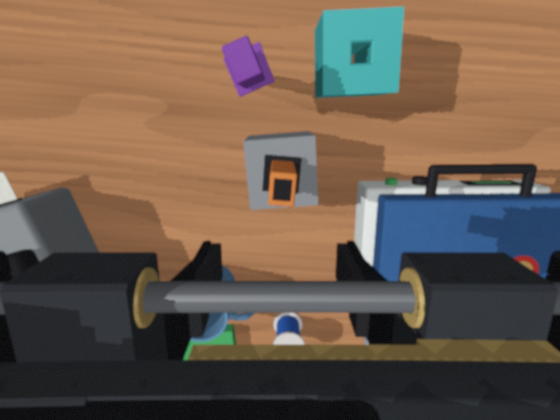

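Wrist view: the orange handle is seen from above at (284,188) in the grey holder (281,172); purple (247,65) and turquoise (360,52) are well clear of it. I'll measure the handle's centre and yaw precisely.

Run:
```python
from h import *
c,a=np.load("w.npy",allow_pickle=True)
cr=c["frame"][120:220,235:335]
cv2.imwrite("pics/g.png",cv2.resize(cr,None,fx=6,fy=6,interpolation=cv2.INTER_CUBIC))
for yaw in (-4,0,4,8):
  P=[Rz(np.radians(yaw))@np.array(w)+[.4835,-.286,.174] for w in [(-.017,-.013,0),(-.017,.013,0),(.017,.013,0),(.017,-.013,0)]]
  print(yaw,((proj(c,P)-[235,120])*6).round(0).tolist())
k=.0425
P=[Rz(.1)@np.array(w)+[.4835,-.286,.09] for w in [(-k,-k,0),(-k,k,0),(k,k,0),(k,-k,0)]]
print("holder 5.7deg",((proj(c,P)-[235,120])*6).round(0).tolist())
```

```text
-4 [[211.0, 317.0], [372.0, 340.0], [340.0, 541.0], [184.0, 520.0]]
0 [[204.0, 322.0], [366.0, 334.0], [348.0, 537.0], [190.0, 526.0]]
4 [[196.0, 328.0], [359.0, 328.0], [355.0, 532.0], [197.0, 531.0]]
8 [[189.0, 333.0], [351.0, 322.0], [363.0, 526.0], [205.0, 536.0]]
holder 5.7deg [[52.0, 125.0], [485.0, 112.0], [484.0, 528.0], [75.0, 539.0]]
```

View pics/g.png

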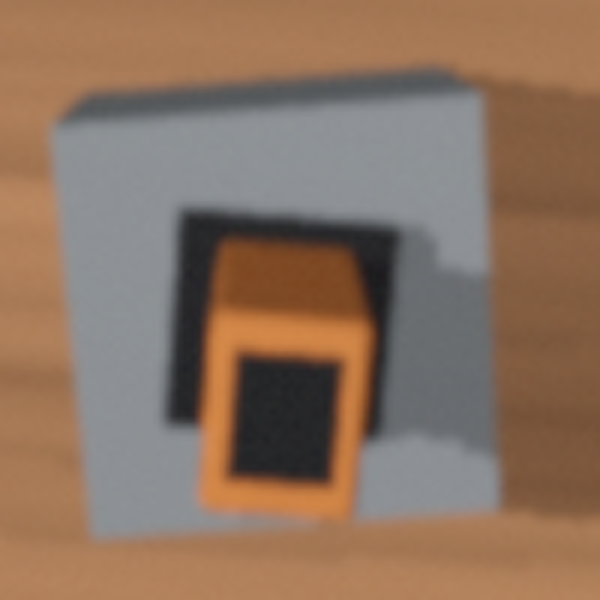

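Measured: the handle corners put the probe at about (0.481, −0.285) with yaw near −1°, agreeing with the holder and the scene fit within 3 mm. I'll centre, turn and descend.

>>> apply_moves(
  moves=[
    [[0.0016,0.002,0.02],5],
    [[0,0,0.03],0],
    [[0,0,0.03],0],
    [[0,0,0.03],0],
    [[0,0,0.02],0],
  ],
)

```text
time_s: 10.92
tcp_pos: [0.4797, -0.284, 0.199]
ee_rot: [[-1.0, 0.011, -0.003], [0.011, 1.0, 0.002], [0.003, 0.002, -1.0]]
wrist_force: [-0.3, 1.0, -0.5]
gripper_width: 0.69
gripper_force: 0.0
```

>>> apply_moves(
  moves=[
    [[0,0,0.015],0],
    [[0,0,0.015],0],
    [[0,0,0.015],0],
    [[0,0,0.015],0],
    [[0,0,0.01],0],
  ],
)

```text
time_s: 11.33
tcp_pos: [0.4805, -0.2844, 0.1304]
ee_rot: [[-1.0, 0.011, -0.002], [0.011, 1.0, 0.001], [0.002, 0.001, -1.0]]
wrist_force: [-0.3, -0.1, 0.4]
gripper_width: 0.693
gripper_force: 0.0
```

>>> apply_moves(
  moves=[
    [[0,0,0.01],0],
    [[0,0,0.005],0],
    [[0,0,0],0],
  ],
)

```text
time_s: 11.58
tcp_pos: [0.4804, -0.2846, 0.1158]
ee_rot: [[-1.0, 0.011, -0.002], [0.011, 1.0, 0.001], [0.002, 0.001, -1.0]]
wrist_force: [0.3, 0.1, -1.1]
gripper_width: 0.689
gripper_force: 0.0
```

Close, let it settle, and lift straight up a little.

>>> apply_moves(
  moves=[
    [[0,0,0],0],
    [[0,0,0],0],
    [[0,0,0],0],
    [[0,0,0],0],
    [[0,0,0],0],
  ],
  hand=0.015,
)

```text
time_s: 12.0
tcp_pos: [0.4812, -0.2849, 0.1174]
ee_rot: [[-1.0, 0.011, 0.001], [0.011, 1.0, -0.0], [-0.001, -0.0, -1.0]]
wrist_force: [0.1, 0.4, -0.2]
gripper_width: 0.394
gripper_force: 0.0
```

>>> apply_moves(
  moves=[
    [[0,0,0],0],
    [[0,0,0],0],
    [[0,0,0],0],
  ],
)

```text
time_s: 12.25
tcp_pos: [0.4811, -0.2848, 0.1171]
ee_rot: [[-1.0, 0.011, 0.0], [0.011, 1.0, -0.0], [-0.0, -0.0, -1.0]]
wrist_force: [-0.2, 0.8, 1.6]
gripper_width: 0.297
gripper_force: 30.0
```

>>> apply_moves(
  moves=[
    [[0,0,-0.01],0],
    [[0,0,-0.015],0],
    [[0,0,-0.02],0],
    [[0,0,-0.02],0],
    [[0,0,-0.02],0],
  ],
)

```text
time_s: 12.67
tcp_pos: [0.4807, -0.2848, 0.2031]
ee_rot: [[-1.0, 0.011, -0.0], [0.011, 1.0, 0.0], [0.0, 0.0, -1.0]]
wrist_force: [1.0, -0.0, -1.3]
gripper_width: 0.294
gripper_force: 30.0
```

>>> apply_moves(
  moves=[
    [[0,0,-0.02],0],
    [[0,0,-0.02],0],
    [[0,0,-0.02],0],
    [[0,0,-0.015],0],
    [[0,0,-0.01],0],
  ],
)

```text
time_s: 13.08
tcp_pos: [0.4812, -0.285, 0.2894]
ee_rot: [[-1.0, 0.011, 0.003], [0.011, 1.0, -0.001], [-0.003, -0.001, -1.0]]
wrist_force: [0.6, 0.2, -1.0]
gripper_width: 0.301
gripper_force: 30.0
```

>>> apply_moves(
  moves=[
    [[0,0,0],0],
    [[0,0,0],0],
  ],
)

```text
time_s: 13.25
tcp_pos: [0.4808, -0.2846, 0.2868]
ee_rot: [[-1.0, 0.012, 0.0], [0.012, 1.0, 0.001], [-0.0, 0.001, -1.0]]
wrist_force: [0.4, -0.1, -1.5]
gripper_width: 0.297
gripper_force: 30.0
```

Run:
```python
from h import *
a=imaging.capture("scene");b=imaging.capture("side");c=imaging.capture("wrist");s=r.sense()
print(s["tcp_pos"],s["gripper_width"],s["gripper_force"],s["wrist_force"],np.array(s["ee_rot"]).round(4).tolist())
for n in ["probe_grip","probe","probe_tip","test_pad"]: print(n,[[(np.round(np.array(q["at"])*[W,H],1).tolist(),round(q["confidence"],2)) for q in models.place_of(k,n)] for k in (a,b,c)])
t=s["tcp_pos"]
print("tip pred",[proj(k,t+[0,0,-.109]).round(1) for k in (a,b,c)],"pad pred",[proj(k,[.5749,.0072,.12]).round(1) for k in (a,b,c)])
def rc(k,col):
    h=cv2.cvtColor(k["frame"],cv2.COLOR_BGR2HSV); m=((h[...,0]<6)|(h[...,0]>174))&(h[...,1]>150)&(h[...,2]>70)
    n,l,st,ce=cv2.connectedComponentsWithStats(m.astype(np.uint8)); return [(st[i].tolist(),ce[i].round(1).tolist()) for i in range(1,n) if st[i,4]>15]
for k in (a,b,c): print(rc(k,0))
A=cv2.resize(a["frame"][130:290,120:340],None,fx=1.8,fy=1.8); B=cv2.resize(b["frame"][100:260,220:420],None,fx=1.8,fy=1.8)
cv2.imwrite("pics/h.png",np.hstack([A,B]))
```

```text
[ 0.48030902 -0.28451357  0.28538858] 0.2989256916482219 29.99972693854943 [-0.50795426 -0.46727399 -1.12808911] [[-0.9999, 0.0115, -0.0027], [0.0115, 0.9999, 0.0012], [0.0027, 0.0011, -1.0]]
probe_grip [[([158.0, 195.5], 0.89), ([141.6, 217.5], 0.65), ([274.6, 256.7], 0.21)], [([357.0, 137.3], 0.86), ([388.6, 192.0], 0.57)], [([225.2, 67.8], 0.95), ([277.7, 279.7], 0.6)]]
probe [[([160.1, 206.8], 0.91), ([140.9, 227.8], 0.74), ([273.6, 256.0], 0.47), ([237.6, 330.1], 0.29)], [([384.8, 204.9], 0.57), ([352.9, 144.4], 0.5)], [([278.2, 241.7], 0.96), ([232.0, 67.5], 0.85)]]
probe_tip [[([284.5, 219.2], 0.75)], [], []]
test_pad [[([285.3, 218.6], 0.64)], [([273.9, 205.3], 0.64)], []]
tip pred [array([[168.5, 226.4]]), array([[353.6, 172.1]]), array([[279. , 203.9]])] pad pred [array([[285.2, 215.6]]), array([[273.8, 206.7]]), array([[557.6, 272.5]])]
[([336, 156, 20, 18, 276], [345.7, 164.6]), ([445, 207, 12, 17, 143], [450.5, 213.9]), ([278, 210, 15, 11, 62], [285.2, 215.0])]
[([110, 238, 11, 10, 75], [115.4, 241.9]), ([213, 254, 22, 17, 299], [223.0, 262.1])]
[([539, 260, 12, 23, 144], [543.8, 270.9])]
```

View pics/h.png

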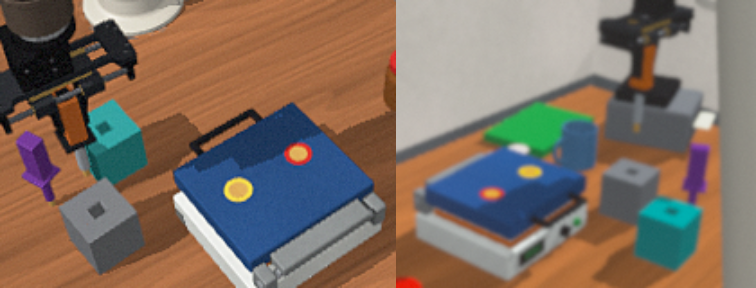

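The probe is held upright and clear of the holder. The red ring at scene (285.2,215.0) matches the predicted pad pixel (285.2,215.6) for a shut lid. I'll carry it over the pad.

>>> apply_moves(
  moves=[
    [[-0.003,0.01,0],0],
    [[-0.006,0.019,0],0],
    [[-0.007,0.022,0],0],
    [[-0.007,0.022,0],0],
    [[-0.007,0.022,0],0],
  ],
)

```text
time_s: 14.42
tcp_pos: [0.5123, -0.1886, 0.2869]
ee_rot: [[-1.0, 0.012, 0.0], [0.012, 1.0, 0.0], [-0.0, 0.0, -1.0]]
wrist_force: [0.5, 0.2, -1.1]
gripper_width: 0.295
gripper_force: 30.0
```

>>> apply_moves(
  moves=[
    [[-0.007,0.022,0],0],
    [[-0.007,0.022,0],0],
    [[-0.007,0.022,0],0],
    [[-0.007,0.022,0],0],
    [[-0.007,0.022,0],0],
  ],
)

```text
time_s: 14.83
tcp_pos: [0.5485, -0.0787, 0.287]
ee_rot: [[-1.0, 0.011, 0.0], [0.011, 1.0, 0.0], [-0.0, 0.0, -1.0]]
wrist_force: [-0.2, -1.0, -0.3]
gripper_width: 0.297
gripper_force: 30.0
```

>>> apply_moves(
  moves=[
    [[-0.007,0.022,0],0],
    [[-0.007,0.022,0],0],
    [[-0.006,0.022,0],0],
    [[-0.005,0.015,0],0],
    [[-0.002,0.007,0],0],
  ],
)

```text
time_s: 15.25
tcp_pos: [0.5768, 0.0094, 0.2867]
ee_rot: [[-1.0, 0.009, 0.0], [0.009, 1.0, 0.0], [-0.0, 0.0, -1.0]]
wrist_force: [-0.9, 0.2, -1.6]
gripper_width: 0.293
gripper_force: 30.0
```

>>> apply_moves(
  moves=[
    [[0,0,0.01],0],
    [[0,0,0.01],0],
    [[0,0,0.005],0],
    [[0,0,0],0],
    [[0,0,0],0],
  ],
)

```text
time_s: 15.67
tcp_pos: [0.5758, 0.0061, 0.2612]
ee_rot: [[-1.0, 0.013, -0.001], [0.013, 1.0, -0.001], [0.001, -0.001, -1.0]]
wrist_force: [0.7, -0.0, -0.1]
gripper_width: 0.295
gripper_force: 30.0
```

Run:
```python
from h import *
a=imaging.capture("scene");b=imaging.capture("side");s=r.sense()
print(s["tcp_pos"],s["wrist_force"],np.array(s["ee_rot"]).round(4).tolist())
t=s["tcp_pos"]
for k,o in((a,(235,150)),(b,(224,110))): print("tip",((proj(k,t+[0,0,-.109])-o)*[4,4]).round(0),"pad",((proj(k,[.5749,.0072,.12])-o)*4).round(0))
A=cv2.resize(a["frame"][150:250,235:335],None,fx=4,fy=4,interpolation=cv2.INTER_CUBIC); B=cv2.resize(b["frame"][110:210,224:324],None,fx=4,fy=4,interpolation=cv2.INTER_CUBIC)
cv2.imwrite("pics/i.png",np.hstack([A,B]))
```

```text
[0.57642117 0.00640472 0.26220734] [ 0.01517067  0.2379861  -1.48438064] [[-0.9999, 0.0123, 0.0007], [0.0123, 0.9999, -0.0002], [-0.0007, -0.0002, -1.0]]
tip [[201. 233.]] pad [[201. 262.]]
tip [[199. 348.]] pad [[199. 387.]]
```

View pics/i.png

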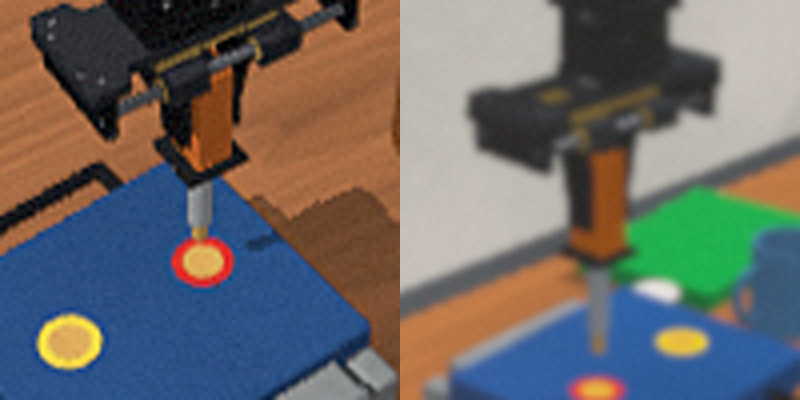

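The tip (scene crop 200,238; side crop 199,350) is directly above the red-ringed pad (202,262; 198,388). I'll descend gently.

>>> apply_moves(
  moves=[
    [[0.001,0,0.008],0],
    [[0,0,0.007],0],
    [[0,0,0.005],0],
    [[0,0,0.004],0],
    [[0,0,0.002],0],
  ],
)

```text
time_s: 16.18
tcp_pos: [0.5749, 0.0071, 0.2347]
ee_rot: [[-1.0, 0.011, -0.002], [0.011, 1.0, -0.0], [0.002, -0.0, -1.0]]
wrist_force: [1.6, 1.0, -1.3]
gripper_width: 0.295
gripper_force: 30.0
```

>>> apply_moves(
  moves=[
    [[0,0,0.001],0],
    [[0,0,0.001],0],
    [[0,0,0.001],0],
    [[0,0,0],0],
    [[0,0,0],0],
  ],
)

```text
time_s: 16.6
tcp_pos: [0.5754, 0.0072, 0.233]
ee_rot: [[-1.0, 0.011, 0.0], [0.011, 1.0, 0.0], [-0.0, 0.0, -1.0]]
wrist_force: [0.4, -1.1, -0.7]
gripper_width: 0.292
gripper_force: 30.0
```

>>> apply_moves(
  moves=[
    [[0,0,0.001],0],
    [[0,0,0.001],0],
    [[0,0,0.001],0],
    [[0,0,0.001],0],
    [[0,0,0],0],
  ],
)

```text
time_s: 17.02
tcp_pos: [0.5752, 0.0071, 0.2286]
ee_rot: [[-1.0, 0.011, -0.0], [0.011, 1.0, -0.0], [0.0, -0.0, -1.0]]
wrist_force: [-0.2, 0.4, 0.1]
gripper_width: 0.3
gripper_force: 30.0
```

>>> apply_moves(
  moves=[
    [[0,0,0.001],0],
    [[0,0,0.001],0],
    [[0,0,0.001],0],
    [[0,0,0],0],
    [[0,0,0],0],
  ],
)

```text
time_s: 17.43
tcp_pos: [0.5753, 0.0071, 0.226]
ee_rot: [[-1.0, 0.011, 0.0], [0.011, 1.0, -0.0], [-0.0, -0.0, -1.0]]
wrist_force: [-0.4, 1.0, -0.7]
gripper_width: 0.297
gripper_force: 30.0
```

```bash
cat > m.py <<'E'
from h import *
F=[];Z=[];M=[]
for i in range(12):
    c=imaging.capture("scene" if i%2 else "side");s=r.sense();F.append(s["wrist_force"]);Z.append(s["tcp_pos"])
    cv2.imwrite(f"pics/m_{'scene' if i%2 else 'side'}.png",c["frame"])
print(np.mean(F,0).round(2),(np.std(F,0)/12**.5).round(2),np.mean(Z,0).round(4),s["time_s"],s["gripper_force"],np.array(s["ee_rot"]).round(4)[:,2])
E
python3 m.py
```

```text
[ 0.01 -0.22  0.29] [0.12 0.12 0.17] [0.5753 0.0071 0.2259] 18.0333 29.999944302253425 [ 2.e-04  0.e+00 -1.e+00]
```

>>> apply_moves(
  moves=[
    [[0,0,0.001],0],
    [[0,0,0.001],0],
    [[0,0,0.0005],0],
    [[0,0,0],0],
    [[0,0,0],0],
  ],
)

```text
time_s: 18.45
tcp_pos: [0.5753, 0.0071, 0.2234]
ee_rot: [[-1.0, 0.011, 0.0], [0.011, 1.0, -0.0], [-0.0, -0.0, -1.0]]
wrist_force: [-0.1, 0.6, 1.7]
gripper_width: 0.298
gripper_force: 30.0
```

```bash
sed -i 's/range(12)/range(30)/;s/12\*\*/30**/' m.py; python3 m.py
python3 - <<'E'
from h import *
a=cv2.imread("pics/m_scene.png")[180:240,250:320];b=cv2.imread("pics/m_side.png")[160:220,239:309]
cv2.imwrite("pics/j.png",np.hstack([cv2.resize(k,None,fx=5.6,fy=5.6,interpolation=cv2.INTER_CUBIC) for k in (a,b)]))
E
```

```text
[ 0.09 -0.25  0.88] [0.1  0.09 0.1 ] [0.5753 0.0071 0.2234] 19.95 29.999958865810186 [ 1.e-04  0.e+00 -1.e+00]
```

View pics/j.png

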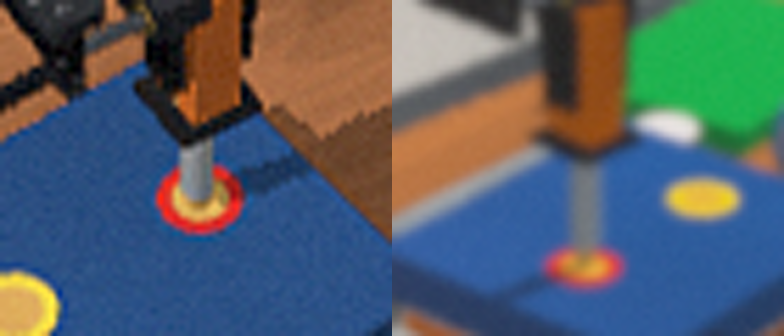

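The tip stands in the middle of the red-ringed pad (scene crop 200,200; side crop 585,265), upright. The spring force is about 2.0 N (roughly 6.7 mm in), so it is about half way. Handing in.

```bash
python3 -c "
from station import r
print(r.finish_job())"
```

```text
the job is handed in; nothing more can be done
None
```

I shut the lid gently and handed in the job with the gripper holding the orange probe upright on the red-ringed pad, its spring tip pressed in an estimated 6–7 mm (about 2 N, half way); the judged result was not shown.

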